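# Load a board tray past the sprung gate of a tester chute

### The job

Press the orange bar beside the chute down with one fingertip to drop the sprung gate, and keep holding it open while you push the tray with the circuit board through the chute, over the lowered gate, until it is fully home against the end stop; then let go of the bar so that the gate springs up and shuts behind the tray. Only push the tray: do not pick it up, and do not let the gate touch it. Leave the screwdriver, the bit case and the screw jar alone.

Things in the scene. Friction and masses are not known exactly. Their poses are not given: they have to be found in the camera images.
- chute: Grey and aluminium chute fixed to the bench, a straight channel on legs, open above and at its entry. Origin on the bench below the channel's middle line at the gate; +x = travel, +y = left of travel. Floor z = 60 mm, x -170 to +112; 44 mm between walls 5 mm thick, wall tops z = 78. End stop face at x = +90, top z = 86. Two hinge brackets at the left, y = 43 to 57, below the floor.
- leaf (a point): Middle of the top edge of the orange gate leaf, which comes up through a slot in the chute's floor: 6 mm thick along travel, from 15 mm right to 7 mm left of the channel's middle line, 10 mm above the floor when shut. Pressing the bar swings it down below the floor.
- gate (a joint): Hinge angle of gate leaf plus press bar (one rigid part; hinge axis along travel, 50 mm left of the channel's middle, 48 mm above the bench), rad. 0 = shut, 0.25 = leaf flush with the floor, 0.36 = stop, leaf 6 to 10 mm below. Sprung shut: about 2 N on the bar to start, 5 N at the stop. With a fingertip about 50 mm right of the middle line it is open at tip heights of 62 to 71 mm over the bench.
- bar (a point): Middle of the top face of the orange press bar, a strip 175 x 30 x 6 mm on the right of the chute, along it from 150 mm before the gate to 25 mm past it. At rest 97 mm above the bench, 27 to 55 mm right of the channel's middle line, outer edge 8 mm higher; pressed open it is about level, 36 to 66 mm right. A pressing fingertip can slide along it.
- home (a point): Fixed point on the channel floor where the tray's origin must end: 50 mm past the gate, tray's front against the end stop.
- tray: Dark grey slide tray with a green circuit board, loose in the channel before the gate: 80 mm long (x), 40 wide (y), about 250 g. Origin at the centre of its underside; +x is its front. Its rear end (x = -40 mm) is an upright wall 40 mm wide, 30 high, 6 thick, to push on; the rest is a 10 mm slab with a 16 mm front lip. When home, its rear is 7 mm past the gate leaf.
- screwdriver: Brass-coloured precision screwdriver 135 mm long, 13 mm thick, lying on the bench at the right of the chute. Origin under its middle, x along it. Leave alone.
- bit_case: Magenta open case of bits, 110 x 60 x 30 mm, on the bench at the left of the chute. Origin at the centre of its underside. Leave alone.
- screw_jar: Small clear jar with a black cap, 48 mm across, 45 mm high, on the bench at the right of the chute. Origin at the centre of its underside. Leave alone.
Not all that is in view belongs to the job. What is meant by the tray is not red or white, and is the larger of those in its own colour.

How it is judged:
By the outcome, as a careful person would: the job done as asked, in the order asked, and still so for the second after the job is handed in, with the robot touching nothing.
It also fails if it takes over 40 s, if anything falls off the work surface, if the arm or the gripper's body presses on something with over 40 N, if the wrist force passes 120 N, or if a joint passes its speed limit or range.

### The arm

A 7-joint arm with a two-finger parallel gripper is mounted at the origin on the work surface. World frame = base frame: x ahead of the robot, y to its left, z up, the work surface at z = 0. Lengths are in mm, angles in rad, forces in N, time in s.
With the tool pointing down it reaches from about 425 to 825 mm from the base axis. Payload 3.6 kg.
Tool frame: the origin (TCP) lies at the very end of the fingers, on their centre line; the grasp point (between the pads) lies 19 mm behind it; z points along the fingers, y is the direction in which the jaws open and shut (so a half turn about z gives the same grasp; the last joint's range is limited). The gripper opens to 93 mm and grips with 3 to 60 N. Pads are 15 mm wide; open, the fingers measure 128 mm over their backs; the gripper's body (75 mm by 188 mm) begins 65 mm behind the grasp point.
Start: joints at [1.153, 0.615, -0.013, 1.423, 0.008, 1.103, -0.04], TCP at [247.612, -600.958, 218.64] pointing down, gripper open.
Joint ranges: [-3.12, 3.12], [-0.3, 2.06], [-1.34, 1.32], [0.26, 2.42], [-1.36, 4.5], [0.01, 1.98], [-2.84, 2.84]. Speed limits (rad/s): [2.79, 2.79, 3.14, 3.14, 3.14, 3.14, 3.14].

### API

Orientations are given as a unit quaternion [w, x, y, z].
In Python, from workcell import ctrl, vision gives the robot as it stands.
- The arm moves only by the shell command python3 -m creep 'ROWS'. ROWS is JSON, a list of rows, each an object with "turn": the turn, a rotation vector about the tool's x, y, z in degrees, a list of three; "delta_pos": the shift along the tool's x, y, z in mm, a list of three; "gripper": the opening, from 0 (shut) to 1 (fully open). A call has 1 to 12 rows; each row is the pose to reach, as a shift and turn from the pose commanded when the call began, along the tool's axes at that moment; what a row does not reach only later rows make up. A row lasts 1/10 s, in which the tool goes at most 50 mm and 8.59 degrees, less where a joint would pass 70% of its speed; a pose out of reach is approached as far as the arm can. A call with a gripper value outside its range is refused whole. The fingers move at their own pace and stop on an object; the grip force is fixed at half the most. Time passes only in rows, so rows that repeat a pose let the fingers close. It gives the time, the measured TCP pose, the force and the opening at its end, in the units of the state.
- ctrl.sense(): the state, without advancing time (a new reading comes with each control period).
- vision.get_image(name): name is "scene" or "side" or "wrist"; returns (picture, depth): 400x640x3 uint8, blue, green, red; 400x640 float32, mm along the optical axis (not along the pixel's ray), 0 where there is no reading.
- vision.camera_model(name): a dict with "fx", "fy", "cx", "cy" (pixels), "R" (3x3) and "t" (3): a world point X has camera coordinates R X + t. Camera axes: x right, y down, z forward; pixel columns grow to the right and rows downward; lengths in mm; the calibration is good to about 2 mm. A picture is of the moment at which its call begins: read the wrist's pose just before it. camera_model takes no time and is no camera call; for the wrist camera it gives the pose at the moment of the call.
- ctrl.hand_in(): hands the job in, once; it reports no verdict.
The state is a dict: "time_s": time; "joints": joint angles; "dq": joint speeds; "tau": joint torques, N m; "ee_pos": TCP position; "tool_rot": TCP orientation; "wrist_force": force on the tool from outside, world axes, zero at the start; "torque": the same for the moment, N m; "width": finger opening in mm.
Only numpy, scipy, OpenCV 4.12 (cv2) and the standard library are available. Lean on these libraries where they do the work, as an engineer would, in place of code of your own. Each camera call takes 0.05 s, during which the arm holds its last target.

## Working session

There is one attempt and no reset: what is moved stays moved. The work goes in short steps, Python scripts to look and compute and a shell command to move; the robot and the scene stay as the last step left them, time stands still between calls to the robot, and variables do not carry over. Pictures are saved under pics/ and viewed, and the job is handed in when it is done.

```bash
ls; mkdir -p pics; python3 - <<'E'
from workcell import ctrl, vision
import cv2,numpy as np
print(ctrl.sense())
for n in ["scene","side","wrist"]:
    im,d=vision.get_image(n); cv2.imwrite(f"pics/{n}0.png",im); np.save(f"pics/{n}0.npy",d)
    m=vision.camera_model(n); print(n,m)
print(ctrl.sense()['time_s'])
E
```

```text
pics
{'time_s': 0.0, 'joints': array([ 1.15351042,  0.61592538, -0.01262577,  1.42492081,  0.0080711 ,
        1.10336919, -0.04042976]), 'dq': array([-0.0008314 , -0.00010506, -0.00020127,  0.00164593,  0.00073449,
        0.00028429, -0.00056798]), 'tau': array([-4.47956736e-04, -4.58930504e+01,  2.09245258e-01, -1.65746963e+01,
       -6.09728834e-02,  2.05380149e-02,  2.54945844e-04]), 'ee_pos': array([ 247.31121457, -600.24973253,  217.46987362]), 'tool_rot': array([-1.26167454e-03,  9.80967578e-01,  1.94167339e-01, -2.52782532e-04]), 'wrist_force': array([0.03595803, 0.29551184, 0.05576118]), 'torque': array([0.03363298, 0.0053892 , 0.03361014]), 'width': 92.98613955625758}
scene {'fx': 362.843360289753, 'fy': 362.843360289753, 'cx': 316.7272765099921, 'cy': 202.0236097322884, 'R': array([[-0.08707393,  0.99620083,  0.00142766],
       [ 0.53402917,  0.04788705, -0.84410881],
       [-0.84097026, -0.07273746, -0.53617002]]), 't': array([  59.57619637, -234.19467113, 1209.37792151])}
side {'fx': 457.91645199942513, 'fy': 457.91645199942513, 'cx': 328.07935775398204, 'cy': 198.24547586075192, 'R': array([[-0.72031955, -0.69358155,  0.00918602],
       [-0.44851418,  0.4556208 , -0.76892439],
       [ 0.52912643, -0.55799133, -0.63927372]]), 't': array([425.65395649, 317.34061109, 454.2647718 ])}
wrist {'fx': 287.25937605689495, 'fy': 287.25937605689495, 'cx': 317.9092080703037, 'cy': 203.511219696734, 'R': array([[ 0.38103357, -0.92455928, -0.00188259],
       [-0.89809644, -0.37060974,  0.23679359],
       [-0.21962742, -0.08853556, -0.97155816]]), 't': array([-649.27067238,  -28.34014299,  389.99684081])}
0.15
```

View pics/scene0.png

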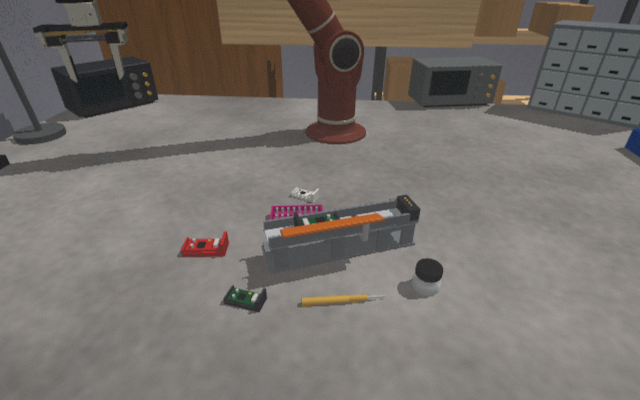

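View pics/side0.png

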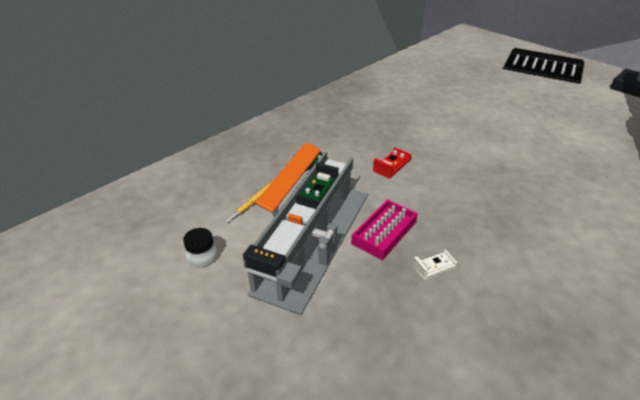

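View pics/wrist0.png

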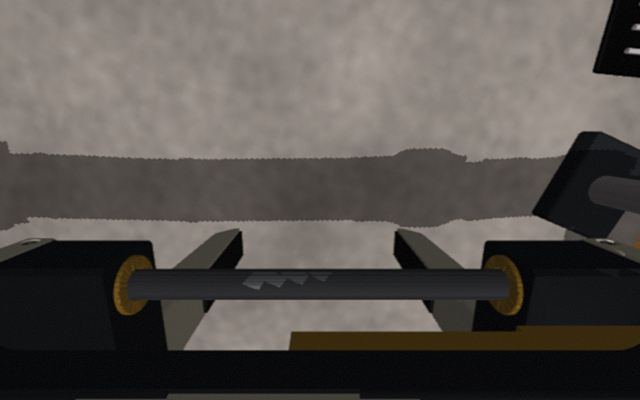

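The scene camera looks back at the robot. The chute runs roughly along world +y, with its end stop at about (407,208) in the scene view. The orange bar is on the +x side at about (333,225). The tray with the green board sits in the channel at about (318,220), and a smaller dark decoy lies on the bench at (245,297). Next I'll measure the geometry.

```bash
cat > h.py <<'E'
import numpy as np, cv2
from workcell import vision
def cloud(n,k):
    d=np.load(f"pics/{n}{k}.npy"); m=vision.camera_model(n)
    v,u=np.mgrid[0:400,0:640]
    P=np.stack([(u-m['cx'])/m['fx']*d,(v-m['cy'])/m['fy']*d,d],-1)
    return (P-m['t'])@m['R'], d>0
def ray(n,u,v,z):
    m=vision.camera_model(n); C=-m['R'].T@m['t']
    r=m['R'].T@np.array([(u-m['cx'])/m['fx'],(v-m['cy'])/m['fy'],1]); return C+r*(z-C[2])/r[2]
E
python3 - <<'E'
from h import *
for n in ['scene','side']:
    im=cv2.imread(f"pics/{n}0.png"); X,ok=cloud(n,0)
    hsv=cv2.cvtColor(im,cv2.COLOR_BGR2HSV)
    o=((hsv[...,0]>5)&(hsv[...,0]<14)&(hsv[...,1]>190)&(hsv[...,2]>120)).astype(np.uint8)
    k,l,s,c=cv2.connectedComponentsWithStats(o)
    for i in range(1,k):
        if s[i,4]>20:
            p=X[(l==i)&ok]; print(n,'orange',s[i],p.mean(0).round(1),p.min(0).round(),p.max(0).round())
            if s[i,4]>400:
                q=np.argwhere(l==i)[:,::-1].astype(np.float32); print(cv2.boxPoints(cv2.minAreaRect(q)).round(1).tolist())
    b=(X[...,2]>15)&(X[...,2]<115)&(X[...,0]>350)&ok
    print(n,'raised z hist',np.histogram(X[b][:,2],range(15,120,5)))
    z0=(abs(X[...,2])<15)&ok; print('bench z',np.median(X[z0][:,2]))
    cx=slice(230,430) if n=='scene' else slice(220,380)
    cv2.imwrite(f"pics/{n}0c.png",cv2.resize(im[170:280,250:430] if n=='scene' else im[130:320,220:380],None,fx=4.2 if n=='scene' else 3.1,fy=4.2 if n=='scene' else 3.1,interpolation=cv2.INTER_CUBIC))
E
```

```text
scene orange [281 214  99  22 472] [657.8  18.8  96.3] [591. -59.  69.] [696. 100. 101.]
[[280.8999938964844, 229.6999969482422], [377.79998779296875, 212.3000030517578], [379.1000061035156, 219.5], [282.20001220703125, 236.89999389648438]]
scene raised z hist (array([536, 402, 241, 178, 184, 514, 166, 201, 689, 548, 578, 684, 530,
       173, 120, 243, 673,  31,   0,   0]), array([ 15,  20,  25,  30,  35,  40,  45,  50,  55,  60,  65,  70,  75,
        80,  85,  90,  95, 100, 105, 110, 115]))
bench z -1.17755583497549
side orange [ 256  143   64   69 1367] [650.1  30.   96. ] [611. -62.  90.] [697. 108. 101.]
[[255.0, 202.1999969482422], [307.5, 140.0], [322.0, 152.1999969482422], [269.5, 214.39999389648438]]
side orange [289 215  13   8  72] [596.   68.3  65.9] [586.  64.  60.] [605.  72.  71.]
side raised z hist (array([1401, 1177,  852,  538,  464,  773,  469,  483, 1580,  861, 1087,
       1131, 1268,  484,  558,  699,  926,  143,   62,   50]), array([ 15,  20,  25,  30,  35,  40,  45,  50,  55,  60,  65,  70,  75,
        80,  85,  90,  95, 100, 105, 110, 115]))
bench z -0.7210412690065442
```

View pics/scene0c.png

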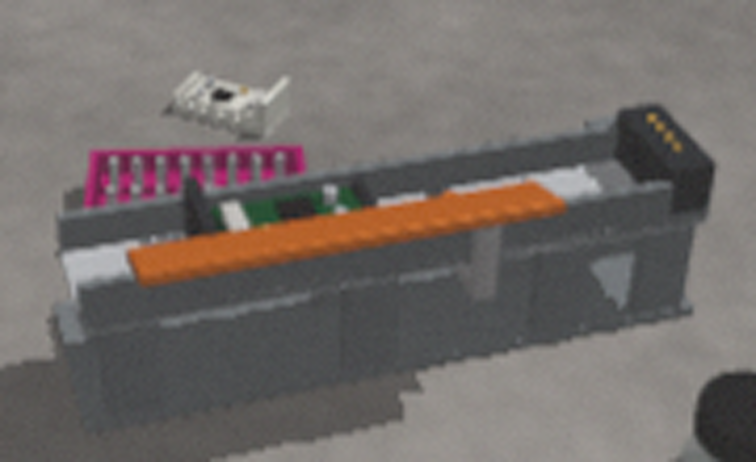

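View pics/side0c.png

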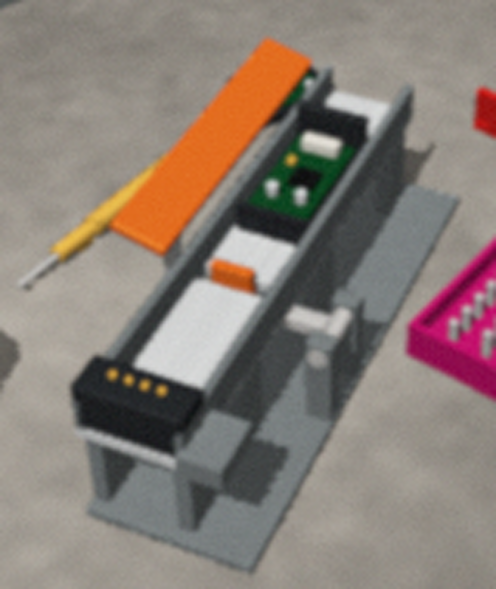

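```bash
python3 - <<'E'
from h import *
for n in ['scene','side']:
    im=cv2.imread(f"pics/{n}0.png"); X,ok=cloud(n,0)
    hsv=cv2.cvtColor(im,cv2.COLOR_BGR2HSV)
    o=((hsv[...,0]>5)&(hsv[...,0]<14)&(hsv[...,1]>190)&(hsv[...,2]>120)&ok&(X[...,2]>91))
    r=cv2.minAreaRect(X[o][:,:2].astype(np.float32)); print(n,'bar',r, cv2.boxPoints(r).round().tolist())
    l=cv2.fitLine(X[o].astype(np.float32),cv2.DIST_HUBER,0,.01,.01).ravel(); print(l.round(3), 'ang',np.degrees(np.arctan2(l[1],l[0])))
# side: floor / tops via chute frame
im=cv2.imread("pics/side0.png"); X,ok=cloud('side',0)
hsv=cv2.cvtColor(im,cv2.COLOR_BGR2HSV)
w=(hsv[...,1]<25)&(hsv[...,2]>170)&(abs(X[...,2]-60)<6)&ok
print('floor',w.sum()); r=cv2.minAreaRect(X[w][:,:2].astype(np.float32)); print(r,cv2.boxPoints(r).round().tolist())
g=(hsv[...,1]>120)&(abs(hsv[...,0]-65)<20)&ok&(X[...,2]>62)&(X[...,2]<85)
k,lab,s,c=cv2.connectedComponentsWithStats(g.astype(np.uint8))
for i in range(1,k):
    if s[i,4]>30:
        r=cv2.minAreaRect(X[lab==i][:,:2].astype(np.float32)); print('green',s[i],X[lab==i].mean(0).round(1),r)
# leaf in side view
print('scene ray test', ray('side',295,219,70))
E
```

```text
scene bar ((655.9036254882812, 23.232574462890625), (27.74298858642578, 170.5), 21.989032745361328) [[611.0, 97.0], [675.0, -61.0], [701.0, -51.0], [637.0, 107.0]]
[-3.7400e-01  9.2800e-01 -4.0000e-03  6.5842e+02  1.9377e+01  9.6550e+01] ang 111.93379
side bar ((653.7821655273438, 21.823013305664062), (29.23312759399414, 176.8578643798828), 20.69380760192871) [[609.0, 99.0], [671.0, -66.0], [699.0, -56.0], [636.0, 110.0]]
[-3.54000e-01  9.35000e-01  1.00000e-03  6.49229e+02  3.26770e+01
  9.61600e+01] ang 110.706184
floor 1103
((607.9444580078125, 39.46763610839844), (40.26347351074219, 283.68011474609375), 22.495803833007812) [[535.0, 163.0], [644.0, -99.0], [681.0, -84.0], [572.0, 178.0]]
green [300 175  35  26 297] [616.4  -0.7  73.1] ((622.9278564453125, -3.8787918090820312), (39.52520751953125, 71.20574188232422), 21.317779541015625)
scene ray test [591.30853943  71.60565036  70.        ]
```

```bash
cat >> h.py <<'E'
A=np.radians(111.5); O=np.array([593.5,66.5]); EX=np.array([np.cos(A),np.sin(A)]); EY=np.array([-EX[1],EX[0]])
def toC(X):
    D=X[...,:2]-O; return np.stack([D@EX,D@EY,X[...,2]],-1)
E
python3 - <<'E'
from h import *
for n in ['scene','side']:
    im=cv2.imread(f"pics/{n}0.png"); X,ok=cloud(n,0); Q=toC(X)
    hsv=cv2.cvtColor(im,cv2.COLOR_BGR2HSV)
    C=-vision.camera_model(n)['R'].T@vision.camera_model(n)['t']; print(n,'cam in chute',toC(C[None])[0].round())
    def lst(m,name): 
        p=Q[m&ok]; print(name,len(p),p.mean(0).round(1) if len(p) else '', np.percentile(p,[3,97],axis=0).round(1).tolist() if len(p) else '')
    inx=(abs(Q[...,0]+30)<145)
    for a,b in [(-160,-100),(-100,-40),(-40,20),(20,80)]:
        m=(Q[...,0]>a)&(Q[...,0]<b)&(Q[...,2]>75.5)&(Q[...,2]<80.5)
        print(a,np.histogram(Q[m&ok][:,1],range(-34,36,2))[0])
    dark=(hsv[...,2]<60)
    m=dark&(abs(Q[...,1])<20)&(Q[...,2]>80)&(Q[...,2]<95)
    for a,b in [(-200,0),(60,130)]: lst(m&(Q[...,0]>a)&(Q[...,0]<b),'dark high')
    print(np.histogram(Q[m&ok][:,0],range(-140,-90,2)))
    lst((hsv[...,0]>5)&(hsv[...,0]<14)&(hsv[...,1]>190)&(abs(Q[...,1])<20)&(Q[...,2]<74),'leaf')
E
```

```text
scene cam in chute [-228. -505.  451.]
-160 [ 0  0  2  8  6  4  0  0  0  0  0  1  0  1  5  0  1  0  5  1  0  3  0  1
  0  0  1 21 16 14  2  0  0  0]
-100 [ 0  0  0  0  0  0  0  0  0  0  0  1  3  3  6  6  8  8  5 10  7  8  1  0
  0  0  1 30 14 14  2  0  0  0]
-40 [ 0  0  0  0  0  0  0  0  0  0  0  0  0  0  0  0  1  1  0  0  0  1  1  0
  0  0  7 21 19 11  1  0  0  0]
20 [ 0  0 11 18 10  2  0  0  0  0  0  0  0  0  0  0  0  0  0  0  0  0  0  0
  0  0  7 21 16  8  0  0  0  0]
dark high 35 [-115.    -1.8   87.2] [[-116.6, -16.9, 80.8], [-111.5, 11.2, 90.1]]
dark high 59 [94.1  0.2 83.6] [[89.4, -17.7, 80.9], [108.4, 19.2, 85.5]]
(array([ 0,  0,  0,  0,  0,  0,  0,  0,  0,  0,  0, 16,  9,  8,  2,  0,  0,
        0,  0,  0,  0,  0,  0,  0]), array([-140, -138, -136, -134, -132, -130, -128, -126, -124, -122, -120,
       -118, -116, -114, -112, -110, -108, -106, -104, -102, -100,  -98,
        -96,  -94,  -92]))
leaf 1 [ 1.   2.6 69.5] [[1.0, 2.6, 69.5], [1.0, 2.6, 69.5]]
side cam in chute [455. 234. 531.]
-160 [ 0  0  0  1 18 18 18  1  3  3  3  3  2  7  3  4  6  4  4  4  5  5  4  4
  2  3  1
[... 160 characters left out ...]
1  0  0  0  1  1  0  1  0  1  0  0  1  3  1  1  1
  1  1  0  1 18 36 37  4  0  0]
20 [ 0  0  0 10 34 47 20  0  0  0  0  0  0  0  0  0  0  0  0  0  0  0  0  0
  0  0  0  0 25 42 47  0  0  0]
dark high 120 [-112.6    0.6   85.4] [[-115.6, -16.3, 80.4], [-110.7, 18.4, 89.9]]
dark high 322 [103.6  -0.   84.6] [[91.3, -19.1, 80.6], [110.9, 19.1, 86.7]]
(array([ 0,  0,  0,  0,  0,  0,  0,  0,  0,  0,  1,  0, 11, 68, 40,  0,  0,
        0,  0,  0,  0,  0,  0,  0]), array([-140, -138, -136, -134, -132, -130, -128, -126, -124, -122, -120,
       -118, -116, -114, -112, -110, -108, -106, -104, -102, -100,  -98,
        -96,  -94,  -92]))
leaf 72 [ 0.8 -3.  65.9] [[-1.3, -12.2, 60.5], [2.3, 6.1, 70.5]]
```

```bash
cat >> h.py <<'E'
from scipy.spatial.transform import Rotation as Ro
def state(s):
    q=s['tool_rot']; return s['ee_pos'],Ro.from_quat([q[1],q[2],q[3],q[0]])
RT=Ro.from_matrix(np.column_stack([[*EX,0],[*-EY,0],[0,0,-1]]))
def plan(p,r,cx,cy,z):
    t=np.array([*(O+cx*EX+cy*EY),z])
    print('target',t.round(1),'delta_tool',r.inv().apply(t-p).round(1),'turn',(r.inv()*RT).as_rotvec(degrees=True).round(2))
def where(s):
    p,r=state(s); print('t',round(s['time_s'],2),'chute',toC(p[None])[0].round(1),'tilt',(RT.inv()*r).as_rotvec(degrees=True).round(2),'F',s['wrist_force'].round(1),'w',round(s['width'],1))
E
python3 - <<'E'
from h import *; from workcell import ctrl
s=ctrl.sense(); p,r=state(s); where(s)
plan(p,r,-132,-22.5,170)
plan(np.array([247.612,-600.958,218.64]),r,-132,-22.5,170)
E
```

```text
t 0.15 chute [-493.7  566.4  217.7] tilt [ 0.09  0.09 89.1 ] F [ 0.4 -1.   0.1] w 93.5
target [662.8 -48.1 170. ] delta_tool [ 594.5 -352.3   48.4] turn [ -0.09  -0.09 -89.1 ]
target [662.8 -48.1 170. ] delta_tool [ 594.6 -352.9   49.3] turn [ -0.09  -0.09 -89.1 ]
```

```bash
python3 -m creep '[{"turn":[0,0,-2],"delta_pos":[12,-7,0],"gripper":0.39},{"turn":[0,0,-6],"delta_pos":[36,-21,0],"gripper":0.39},{"turn":[0,0,-12],"delta_pos":[70,-41,0],"gripper":0.39},{"turn":[0,0,-18],"delta_pos":[105,-62,0],"gripper":0.39},{"turn":[0,0,-24],"delta_pos":[140,-83,0],"gripper":0.39},{"turn":[0,0,-30],"delta_pos":[175,-104,0],"gripper":0.39},{"turn":[0,0,-36],"delta_pos":[210,-125,0],"gripper":0.39},{"turn":[0,0,-42],"delta_pos":[245,-146,0],"gripper":0.39},{"turn":[0,0,-48],"delta_pos":[280,-167,0],"gripper":0.39},{"turn":[0,0,-53],"delta_pos":[310,-184,0],"gripper":0.39},{"turn":[0,0,-56],"delta_pos":[328,-195,0],"gripper":0.39},{"turn":[0,0,-57],"delta_pos":[334,-198,0],"gripper":0.39}]'; python3 - <<'E'
from h import *; from workcell import ctrl
s=ctrl.sense(); p,r=state(s); where(s)
plan(p,r,-132,-22.5,170)
E
```

```text
time_s: 1.35
ee_pos: [482.5, -287.4, 218.8]
tool_rot: [-0.0, 0.767, 0.641, 0.001]
wrist_force: [-0.1, 0.2, 0.8]
width: 36.7
t 1.35 chute [-288.6  233.   218.8] tilt [-0.05  0.08 31.73] F [-0.1  0.2  0.8] w 36.7
target [662.8 -48.1 170. ] delta_tool [267.5 134.9  49.2] turn [  0.05  -0.08 -31.73]
```

```bash
python3 -m creep '[{"turn":[0,0,-2],"delta_pos":[12,6,0],"gripper":0.39},{"turn":[0,0,-6],"delta_pos":[40,20,0],"gripper":0.39},{"turn":[0,0,-10],"delta_pos":[75,38,0],"gripper":0.39},{"turn":[0,0,-14],"delta_pos":[110,55,5],"gripper":0.39},{"turn":[0,0,-18],"delta_pos":[145,73,12],"gripper":0.39},{"turn":[0,0,-22],"delta_pos":[180,91,22],"gripper":0.39},{"turn":[0,0,-26],"delta_pos":[210,106,32],"gripper":0.39},{"turn":[0,0,-29],"delta_pos":[238,120,40],"gripper":0.39},{"turn":[0,0,-31],"delta_pos":[256,129,46],"gripper":0.39},{"turn":[0,0,-31.7],"delta_pos":[265,134,49],"gripper":0.39},{"turn":[0,0,-31.7],"delta_pos":[267.5,135,49],"gripper":0.39},{"turn":[0,0,-31.7],"delta_pos":[267.5,135,49],"gripper":0.39}]'; python3 - <<'E'
from h import *; from workcell import ctrl
s=ctrl.sense(); p,r=state(s); where(s)
plan(p,r,-132,-22.5,115)
for n in ["scene","side","wrist"]:
    im,d=vision.get_image(n); cv2.imwrite(f"pics/{n}1.png",im); np.save(f"pics/{n}1.npy",d)
where(ctrl.sense())
E
```

```text
time_s: 2.55
ee_pos: [662.7, -54.2, 169.9]
tool_rot: [0.0, 0.567, 0.824, -0.001]
wrist_force: [-0.3, -0.3, 0.2]
width: 36.1
t 2.55 chute [-137.7  -20.2  169.9] tilt [ 0.04 -0.07  0.53] F [-0.3 -0.3  0.2] w 36.1
target [662.8 -48.1 115. ] delta_tool [ 5.8  2.3 54.8] turn [-0.04  0.07 -0.53]
t 2.7 chute [-138.   -19.9  170.3] tilt [ 0.01 -0.09  0.56] F [-0.2  0.4 -0.3] w 36.2
```

View pics/wrist1.png

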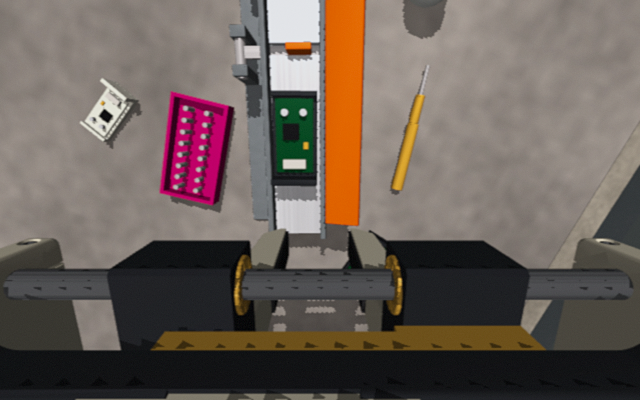

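View pics/side1.png

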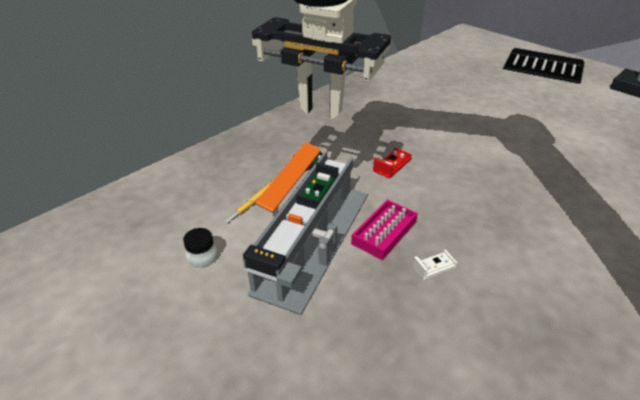

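View pics/scene1.png

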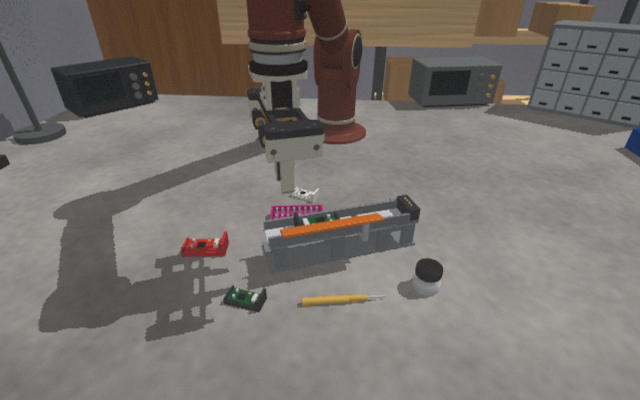

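```bash
python3 - <<'E'
from h import *; from workcell import ctrl
s=ctrl.sense(); p,r=state(s)
im=cv2.imread("pics/wrist1.png"); X,ok=cloud('wrist',1); Q=toC(X)
hsv=cv2.cvtColor(im,cv2.COLOR_BGR2HSV)
o=((hsv[...,0]>5)&(hsv[...,0]<14)&(hsv[...,1]>190)&(hsv[...,2]>120)&ok)
k,l,st,c=cv2.connectedComponentsWithStats(o.astype(np.uint8))
for i in range(1,k):
    if st[i,4]>60:
        q=Q[l==i]; rr=cv2.minAreaRect(q[:,:2].astype(np.float32)); print(st[i],q.mean(0).round(1),np.percentile(q,[2,98],axis=0).round(1).tolist(),rr[2])
w=(hsv[...,1]<25)&(hsv[...,2]>170)&(abs(Q[...,2]-60)<6)&ok&(abs(Q[...,1])<30)
q=Q[w]; print('floor',q.mean(0).round(1)); 
for a in range(-170,60,40):
    m=(q[:,0]>a)&(q[:,0]<a+40)
    if m.sum()>20: print(a,np.percentile(q[m][:,1],[2,98]).round(1))
d=(hsv[...,2]<60)&(abs(Q[...,1])<25)&(Q[...,2]>82)&(Q[...,2]<95)&(Q[...,0]>-140)&(Q[...,0]<0)&ok
print('tray rear top',Q[d].mean(0).round(1),np.percentile(Q[d],[3,97],axis=0).round(1).tolist())
for n in ['side','scene']:
    X,ok=cloud(n,1);Q=toC(X); im=cv2.imread(f"pics/{n}1.png")
    for a,b in [(171,176),(176,185),(185,200),(200,215)]:
        m=ok&(Q[...,2]>a)&(Q[...,2]<b)&(abs(Q[...,0]+138)<30)&(abs(Q[...,1]+20)<80)
        print(n,a,m.sum(),np.percentile(Q[m],[3,97],axis=0).round(1).tolist() if m.sum() else '',np.histogram(Q[m][:,1],range(-60,30,4))[0])
E
```

```text
[ 325    0   40  226 5126] [-71.7 -38.2  97.1] [[-147.5, -54.2, 93.2], [18.0, -26.8, 101.9]] 89.76799011230469
floor [-40.5  -0.5  60.6]
-170 [-20.5  21.4]
-130 [-21.1   0.8]
-90 [-21.4 -19.3]
-50 [-20.7  20.9]
-10 [-21.   21.1]
30 [-20.6  21.1]
tray rear top [-113.6    1.3   89.8] [[-116.7, -16.5, 84.5], [-111.1, 19.7, 91.7]]
side 171 41 [[-144.7, -45.0, 171.6], [-128.5, 7.6, 175.9]] [ 0  0  0  4  4 17  0  0  0  0  0  0  0  0  4  5  6  1  0  0  0  0]
side 176 120 [[-145.0, -49.4, 176.5], [-128.5, 13.7, 184.5]] [ 0  0  9 11 10 31  0  0  0  0  0  0  0  0  5 11 13 13 17  0  0  0]
side 185 231 [[-145.2, -51.1, 185.5], [-128.2, 14.5, 199.6]] [ 0  0 22 24 19 52  0  0  0  0  0  0  0  0  8 18 21 21 46  0  0  0]
side 200 244 [[-144.8, -51.9, 200.6], [-128.2, 15.4, 214.6]] [ 0  6 20 19 23 56  0  0  0  0  0  0  0  0  9 22 20 20 49  0  0  0]
scene 171 28 [[-146.1, -51.0, 171.2], [-130.0, 1.5, 175.8]] [0 0 7 6 2 0 0 0 0 0 0 0 0 2 9 1 1 0 0 0 0 0]
scene 176 87 [[-146.2, -54.8, 176.3], [-128.4, 3.2, 184.3]] [ 0 53  4  5  0  0  0  0  0  0  0  0  0  5 15  4  1  0  0  0  0  0]
scene 185 171 [[-146.2, -55.8, 185.4], [-128.4, 5.7, 199.4]] [  2 107   6   3   4   1   0   0   0   0   0   0   0   2  36   4   3   3
   0   0   0   0]
scene 200 132 [[-146.3, -56.7, 200.2], [-129.4, -40.2, 214.8]] [24 92  4  5  3  0  0  0  0  0  0  0  0  0  4  0  0  0  0  0  0  0]
```

```bash
python3 -m creep '[{"turn":[0,0,-0.5],"delta_pos":[3,2,5],"gripper":0.43},{"turn":[0,0,-0.5],"delta_pos":[6,4,18],"gripper":0.43},{"turn":[0,0,-0.5],"delta_pos":[6,4,34],"gripper":0.43},{"turn":[0,0,-0.5],"delta_pos":[6,4,46],"gripper":0.43},{"turn":[0,0,-0.5],"delta_pos":[6,4,52],"gripper":0.43},{"turn":[0,0,-0.5],"delta_pos":[6,4,54],"gripper":0.43},{"turn":[0,0,-0.5],"delta_pos":[6,4,54],"gripper":0.43}]'; python3 - <<'E'
from h import *; from workcell import ctrl
s=ctrl.sense(); p,r=state(s); where(s)
plan(p,r,-132,-24,66)
E
```

```text
time_s: 3.4
ee_pos: [664.6, -45.5, 115.5]
tool_rot: [-0.0, 0.562, 0.827, 0.0]
wrist_force: [-0.0, 0.4, 0.5]
width: 40.3
t 3.4 chute [-130.2  -25.1  115.5] tilt [ 0.    0.01 -0.09] F [-0.   0.4  0.5] w 40.3
target [664.2 -47.5  66. ] delta_tool [-1.8 -1.1 49.5] turn [-0.   -0.01  0.09]
```

```bash
python3 -m creep '[{"turn":[0,0,0],"delta_pos":[-1,-0.5,4],"gripper":0.43},{"turn":[0,0,0],"delta_pos":[-2,-1,10],"gripper":0.43},{"turn":[0,0,0],"delta_pos":[-2,-1,16],"gripper":0.43},{"turn":[0,0,0],"delta_pos":[-2,-1,22],"gripper":0.43},{"turn":[0,0,0],"delta_pos":[-2,-1,28],"gripper":0.43},{"turn":[0,0,0],"delta_pos":[-2,-1,34],"gripper":0.43},{"turn":[0,0,0],"delta_pos":[-2,-1,39],"gripper":0.43},{"turn":[0,0,0],"delta_pos":[-2,-1,44],"gripper":0.43},{"turn":[0,0,0],"delta_pos":[-2,-1,47],"gripper":0.43},{"turn":[0,0,0],"delta_pos":[-2,-1,49],"gripper":0.43},{"turn":[0,0,0],"delta_pos":[-2,-1,49],"gripper":0.43}]'; python3 - <<'E'
from h import *; from workcell import ctrl
s=ctrl.sense(); p,r=state(s); where(s)
for n in ["side","wrist","scene"]:
    im,d=vision.get_image(n); np.save(f"pics/{n}2.npy",d)
    cv2.imwrite(f"pics/{n}2.png",cv2.resize(im[110:310,200:400],None,fx=3,fy=3,interpolation=cv2.INTER_CUBIC) if n=='side' else im)
E
```

```text
time_s: 4.5
ee_pos: [665.1, -47.4, 67.0]
tool_rot: [0.001, 0.562, 0.827, 0.001]
wrist_force: [4.2, 1.7, 5.0]
width: 40.3
t 4.5 chute [-132.2  -24.9   67. ] tilt [-0.11 -0.   -0.1 ] F [4.2 1.7 5. ] w 40.3
```

View pics/side2.png

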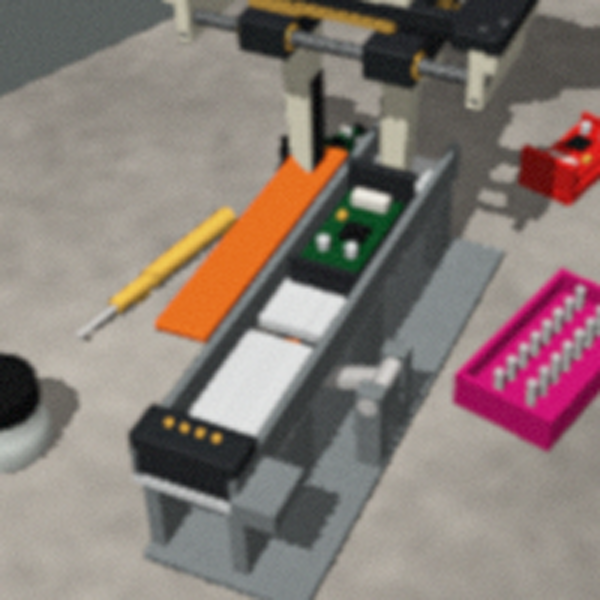

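View pics/wrist2.png

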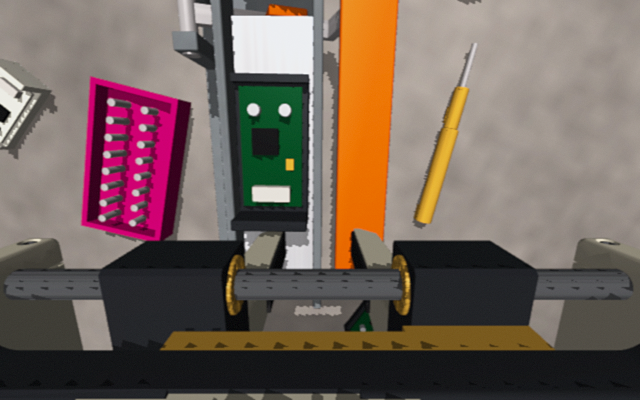

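The side view shows the bar level and pressed under the right finger at about (310,165). The leaf has dropped to the slot at about (290,342). The other finger is in the channel behind the tray's rear wall. The height of 67 mm is within the open range, so I'll push.

```bash
python3 -m creep '[{"turn":[0,0,0],"delta_pos":[2,0,1],"gripper":0.43},{"turn":[0,0,0],"delta_pos":[5,0,1],"gripper":0.43},{"turn":[0,0,0],"delta_pos":[8,0,1],"gripper":0.43},{"turn":[0,0,0],"delta_pos":[12,0,1],"gripper":0.43},{"turn":[0,0,0],"delta_pos":[17,0,1],"gripper":0.43},{"turn":[0,0,0],"delta_pos":[22,0,1],"gripper":0.43},{"turn":[0,0,0],"delta_pos":[27,0,1],"gripper":0.43},{"turn":[0,0,0],"delta_pos":[31,0,1],"gripper":0.43},{"turn":[0,0,0],"delta_pos":[34,0,1],"gripper":0.43},{"turn":[0,0,0],"delta_pos":[35,0,1],"gripper":0.43}]'; python3 - <<'E'
from h import *; from workcell import ctrl
s=ctrl.sense(); p,r=state(s); where(s)
for n in ["side","wrist"]:
    im,d=vision.get_image(n); np.save(f"pics/{n}3.npy",d); cv2.imwrite(f"pics/{n}3f.png",im)
    cv2.imwrite(f"pics/{n}3.png",cv2.resize(im[110:310,200:400],None,fx=3,fy=3,interpolation=cv2.INTER_CUBIC) if n=='side' else im)
im=cv2.imread("pics/side3f.png"); X,ok=cloud('side',3); Q=toC(X); hsv=cv2.cvtColor(im,cv2.COLOR_BGR2HSV)
m=(hsv[...,0]>3)&(hsv[...,0]<15)&(hsv[...,1]>120)&(abs(Q[...,1])<22)&(abs(Q[...,0])<15)&ok
print('leaf',m.sum(),Q[m].mean(0).round(1),Q[m].max(0).round(1))
E
```

```text
time_s: 5.65
ee_pos: [650.3, -18.8, 65.5]
tool_rot: [0.0, 0.563, 0.827, -0.003]
wrist_force: [2.9, -5.1, 5.2]
width: 39.8
t 5.65 chute [-100.1  -21.6   65.5] tilt [ 0.25 -0.24 -0.01] F [ 2.9 -5.1  5.2] w 39.8<stdin>:8: RuntimeWarning: Mean of empty slice.
  ret = um.true_divide(
Traceback (most recent call last):
ValueError: zero-size array to reduction operation maximum which has no identity
```

View pics/side3.png

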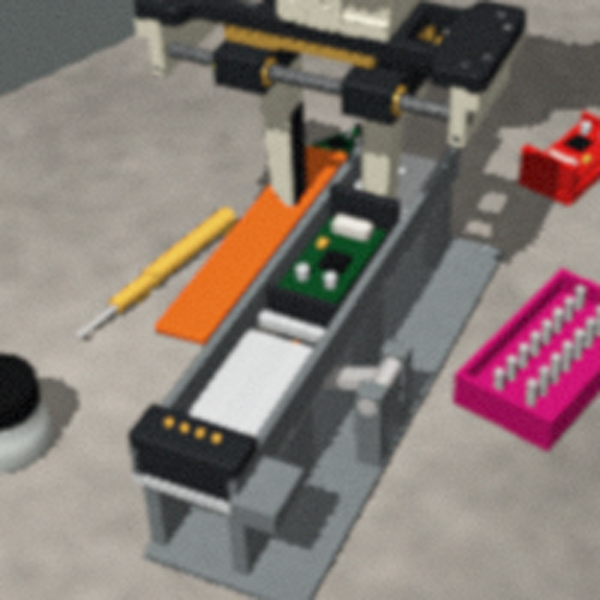

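View pics/wrist3.png

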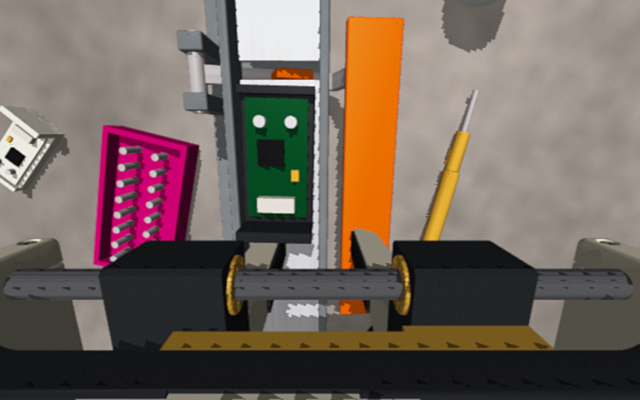

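```bash
python3 - <<'E'
from h import *
X,ok=cloud('wrist',3); Q=toC(X); print([ (v,u,Q[v,u].round(1).tolist()) for v,u in [(74,285),(74,293),(75,300),(72,305),(55,290),(82,270)]])
E
```

```text
[(74, 285, [-1.9, -2.3, 53.2]), (74, 293, [-1.9, -6.9, 53.0]), (75, 300, [-2.1, -10.9, 51.5]), (72, 305, [-0.2, -13.7, 49.8]), (55, 290, [6.4, -6.1, 60.2]), (82, 270, [-7.5, 5.2, 61.4])]
```

Depth readings put the leaf top at 50–53 mm, 7–10 mm below the floor, so the gate is fully open. I'll keep pushing and shift 2 mm back to the right.

```bash
python3 -m creep '[{"turn":[0,0,0],"delta_pos":[3,1,0],"gripper":0.43},{"turn":[0,0,0],"delta_pos":[8,2,0],"gripper":0.43},{"turn":[0,0,0],"delta_pos":[14,2,0],"gripper":0.43},{"turn":[0,0,0],"delta_pos":[21,2,0],"gripper":0.43},{"turn":[0,0,0],"delta_pos":[28,2,0],"gripper":0.43},{"turn":[0,0,0],"delta_pos":[35,2,0],"gripper":0.43},{"turn":[0,0,0],"delta_pos":[42,2,0],"gripper":0.43},{"turn":[0,0,0],"delta_pos":[49,2,0],"gripper":0.43},{"turn":[0,0,0],"delta_pos":[55,2,0],"gripper":0.43},{"turn":[0,0,0],"delta_pos":[59,2,0],"gripper":0.43},{"turn":[0,0,0],"delta_pos":[60,2,0],"gripper":0.43}]'; python3 - <<'E'
from h import *; from workcell import ctrl
s=ctrl.sense(); p,r=state(s); where(s)
for n in ["side"]:
    im,d=vision.get_image(n); np.save(f"pics/{n}4.npy",d)
    cv2.imwrite(f"pics/{n}4.png",cv2.resize(im[110:310,200:400],None,fx=3,fy=3,interpolation=cv2.INTER_CUBIC) if n=='side' else im)
E
```

```text
time_s: 6.85
ee_pos: [630.0, 37.8, 65.5]
tool_rot: [0.0, 0.563, 0.827, -0.003]
wrist_force: [2.1, -4.9, 6.2]
width: 39.9
t 6.85 chute [-40.1 -23.4  65.5] tilt [ 0.28 -0.25 -0.02] F [ 2.1 -4.9  6.2] w 39.9
```

View pics/side4.png

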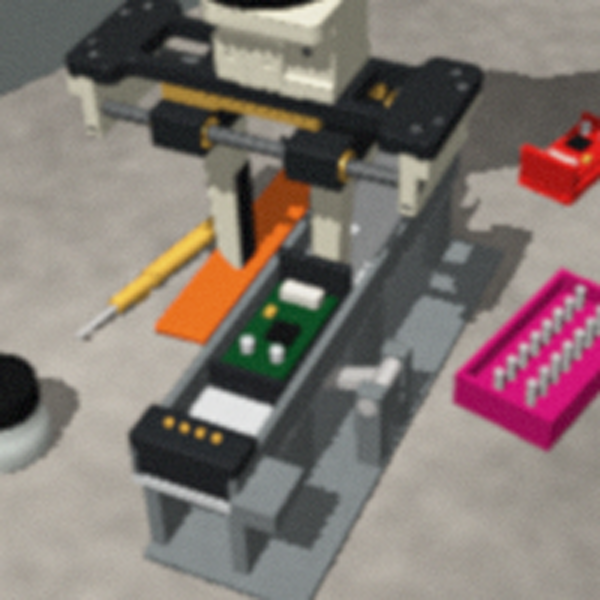

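The tray is over the gate with its front lip at about (240,380). The bar is still down. It has about 43 mm left to go.

```bash
python3 -m creep '[{"turn":[0,0,0],"delta_pos":[3,0,0],"gripper":0.43},{"turn":[0,0,0],"delta_pos":[8,0,0],"gripper":0.43},{"turn":[0,0,0],"delta_pos":[14,0,0],"gripper":0.43},{"turn":[0,0,0],"delta_pos":[20,0,0],"gripper":0.43},{"turn":[0,0,0],"delta_pos":[26,0,0],"gripper":0.43},{"turn":[0,0,0],"delta_pos":[31,0,0],"gripper":0.43},{"turn":[0,0,0],"delta_pos":[35,0,0],"gripper":0.43},{"turn":[0,0,0],"delta_pos":[38,0,0],"gripper":0.43},{"turn":[0,0,0],"delta_pos":[40,0,0],"gripper":0.43},{"turn":[0,0,0],"delta_pos":[42,0,0],"gripper":0.43},{"turn":[0,0,0],"delta_pos":[44,0,0],"gripper":0.43},{"turn":[0,0,0],"delta_pos":[45,0,0],"gripper":0.43}]'; python3 - <<'E'
from h import *; from workcell import ctrl
s=ctrl.sense(); p,r=state(s); where(s); print('Fx chute',s['wrist_force'][:2]@EX)
E
```

```text
time_s: 8.1
ee_pos: [615.2, 74.8, 65.5]
tool_rot: [0.003, 0.563, 0.826, -0.005]
wrist_force: [5.0, -10.5, 6.4]
width: 40.0
t 8.1 chute [ -0.2 -23.3  65.5] tilt [ 0.28 -0.63  0.09] F [  5.  -10.5   6.4] w 40.0
Fx chute -11.555326119993515
```

```bash
python3 -m creep '[{"turn":[0,0,0],"delta_pos":[2,0,0],"gripper":0.43},{"turn":[0,0,0],"delta_pos":[4,0,0],"gripper":0.43},{"turn":[0,0,0],"delta_pos":[4,0,0],"gripper":0.43}]'; python3 - <<'E'
from h import *; from workcell import ctrl
s=ctrl.sense(); p,r=state(s); where(s); print('Fx chute',s['wrist_force'][:2]@EX)
for n in ["side","wrist"]:
    im,d=vision.get_image(n); np.save(f"pics/{n}5.npy",d)
    cv2.imwrite(f"pics/{n}5f.png",im)
    cv2.imwrite(f"pics/{n}5.png",cv2.resize(im[110:310,200:400],None,fx=3,fy=3,interpolation=cv2.INTER_CUBIC) if n=='side' else im)
E
```

```text
time_s: 8.4
ee_pos: [615.2, 74.8, 65.6]
tool_rot: [0.005, 0.564, 0.826, -0.006]
wrist_force: [7.2, -13.9, 6.1]
width: 39.8
t 8.4 chute [ -0.2 -23.2  65.6] tilt [ 0.26 -0.92  0.18] F [  7.2 -13.9   6.1] w 39.8
Fx chute -15.557554246405974
```

View pics/side5.png

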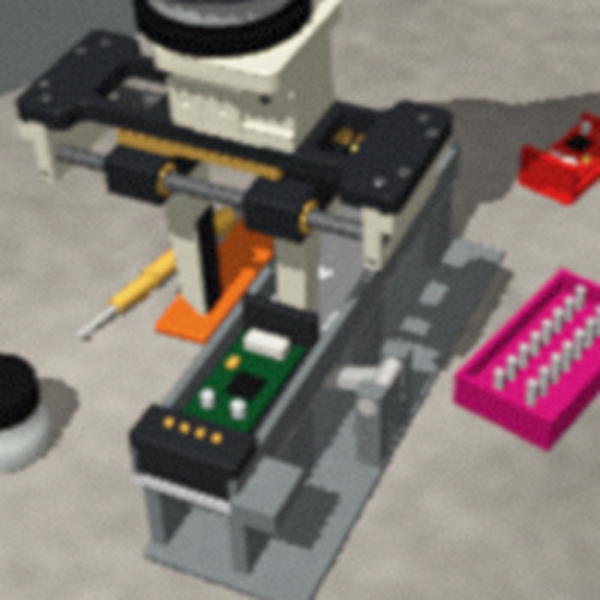

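View pics/wrist5.png

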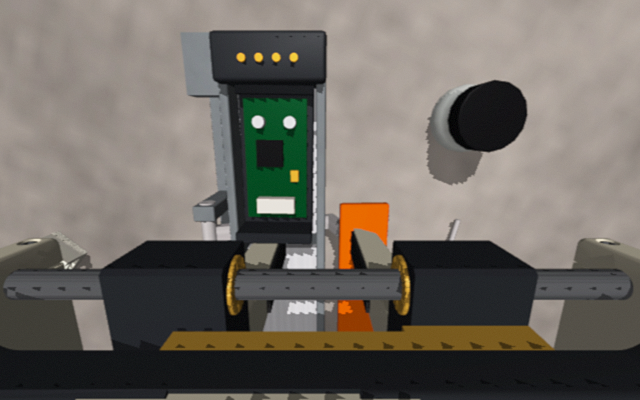

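The reaction rose from 11.6 to 15.6 N with no further movement, so the tray is seated against the stop. I'll back off along the channel with the bar held, then lift.

```bash
python3 -m creep '[{"turn":[0,0,0],"delta_pos":[-3,0,0],"gripper":0.43},{"turn":[0,0,0],"delta_pos":[-7,0,0],"gripper":0.43},{"turn":[0,0,0],"delta_pos":[-12,0,0],"gripper":0.43},{"turn":[0,0,0],"delta_pos":[-18,0,0],"gripper":0.43},{"turn":[0,0,0],"delta_pos":[-25,0,0],"gripper":0.43},{"turn":[0,0,0],"delta_pos":[-32,0,0],"gripper":0.43},{"turn":[0,0,0],"delta_pos":[-38,0,0],"gripper":0.43},{"turn":[0,0,0],"delta_pos":[-41,0,0],"gripper":0.43},{"turn":[0,0,0],"delta_pos":[-42,0,0],"gripper":0.43},{"turn":[0,0,0],"delta_pos":[-42,0,0],"gripper":0.43}]'; python3 - <<'E'
from h import *; from workcell import ctrl
s=ctrl.sense(); p,r=state(s); where(s); print('Fx chute',s['wrist_force'][:2]@EX)
for n in ["wrist"]:
    im,d=vision.get_image(n); np.save(f"pics/{n}6.npy",d)
    cv2.imwrite(f"pics/{n}6.png",im)
E
```

```text
time_s: 9.5
ee_pos: [628.5, 47.3, 65.6]
tool_rot: [-0.0, 0.562, 0.827, -0.0]
wrist_force: [-0.4, 2.2, 3.6]
width: 39.4
t 9.5 chute [-30.6 -25.5  65.6] tilt [ 0.04 -0.02 -0.08] F [-0.4  2.2  3.6] w 39.4
Fx chute 2.1575232196810568
```

View pics/wrist6.png

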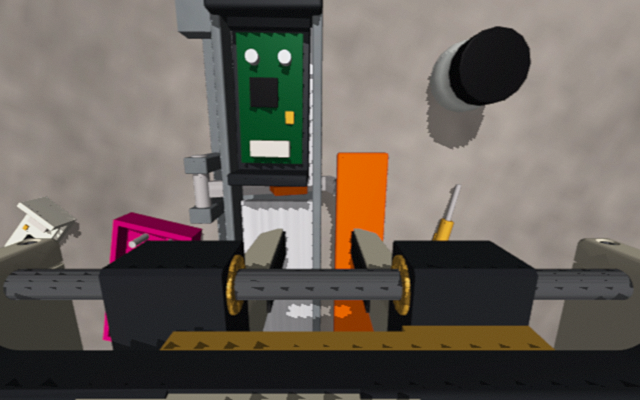

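The tray stays home with its front against the stop at about row 5. Its rear is at about row 180, and the lowered leaf is visible just behind it at (290,188). Now I'll lift.

```bash
python3 -m creep '[{"turn":[0,0,0],"delta_pos":[0,0,-3],"gripper":0.43},{"turn":[0,0,0],"delta_pos":[0,0,-8],"gripper":0.43},{"turn":[0,0,0],"delta_pos":[0,0,-14],"gripper":0.43},{"turn":[0,0,0],"delta_pos":[0,0,-20],"gripper":0.43},{"turn":[0,0,0],"delta_pos":[0,0,-26],"gripper":0.43},{"turn":[0,0,0],"delta_pos":[0,0,-34],"gripper":0.43},{"turn":[0,0,0],"delta_pos":[0,0,-46],"gripper":0.43},{"turn":[0,0,0],"delta_pos":[0,0,-64],"gripper":0.43},{"turn":[0,0,0],"delta_pos":[0,0,-84],"gripper":0.43},{"turn":[0,0,0],"delta_pos":[-10,0,-104],"gripper":0.43},{"turn":[0,0,0],"delta_pos":[-20,0,-118],"gripper":0.43},{"turn":[0,0,0],"delta_pos":[-20,0,-120],"gripper":0.43}]'; python3 - <<'E'
from h import *; from workcell import ctrl
s=ctrl.sense(); where(s)
for n in ["wrist","side","scene"]:
    im,d=vision.get_image(n); np.save(f"pics/{n}7.npy",d)
    cv2.imwrite(f"pics/{n}7.png",cv2.resize(im[110:310,200:400],None,fx=3,fy=3,interpolation=cv2.INTER_CUBIC) if n=='side' else im)
    if n!='scene':
        X,ok=cloud(n,7); Q=toC(X); hsv=cv2.cvtColor(im,cv2.COLOR_BGR2HSV)
        o=(hsv[...,0]>3)&(hsv[...,0]<15)&(hsv[...,1]>150)&(hsv[...,2]>80)&ok&(abs(Q[...,0])<15)&(abs(Q[...,1])<22)
        print(n,'leaf',o.sum(),np.percentile(Q[o],[3,50,97],axis=0).round(1).tolist() if o.sum() else '')
        d=(hsv[...,2]<60)&(abs(Q[...,1])<18)&(Q[...,2]>86)&(Q[...,2]<95)&(Q[...,0]>0)&(Q[...,0]<40)&ok
        print('tray rear top',d.sum(),np.percentile(Q[d],[3,50,97],axis=0).round(1).tolist() if d.sum() else '')
        b=(hsv[...,0]>3)&(hsv[...,0]<15)&(hsv[...,1]>150)&(hsv[...,2]>80)&ok&(Q[...,1]<-25)&(Q[...,1]>-70)
        print('bar',np.median(Q[b],axis=0).round(1))
where(ctrl.sense())
E
```

```text
time_s: 10.75
ee_pos: [638.5, 27.7, 188.5]
tool_rot: [0.003, 0.563, 0.826, 0.002]
wrist_force: [-0.3, 0.2, 0.1]
width: 39.6
t 10.75 chute [-52.6 -27.7 188.5] tilt [-0.35 -0.16  0.07] F [-0.3  0.2  0.1] w 39.6
wrist leaf 130 [[-2.1, -13.5, 66.0], [0.3, -3.1, 69.5], [2.7, 6.6, 70.8]]
tray rear top 262 [[10.5, -16.5, 88.1], [13.2, -1.3, 89.6], [15.8, 16.5, 90.9]]
bar [-38.5 -39.7  96.7]
side leaf 0 
tray rear top 71 [[8.7, -16.7, 86.3], [13.4, -2.8, 88.6], [15.5, 16.8, 90.3]]
bar [-50.9 -39.3  96. ]
t 10.9 chute [-49.5 -25.9 185.4] tilt [-0.    0.04 -0.13] F [0.5 0.4 0.4] w 40.1
```

View pics/side7.png

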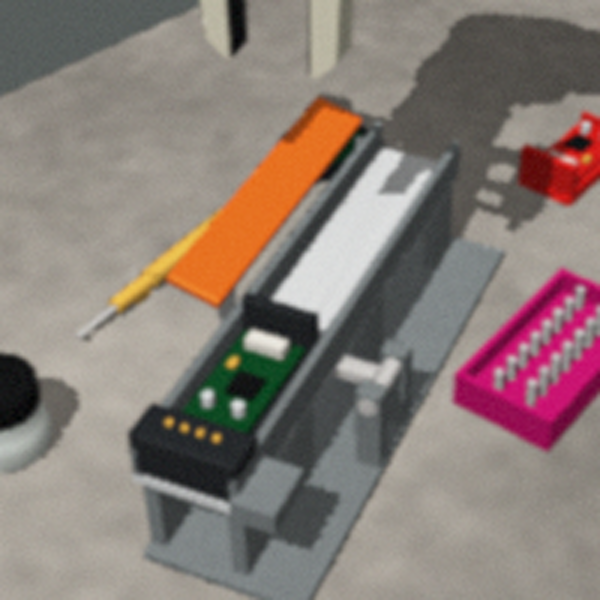

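View pics/wrist7.png

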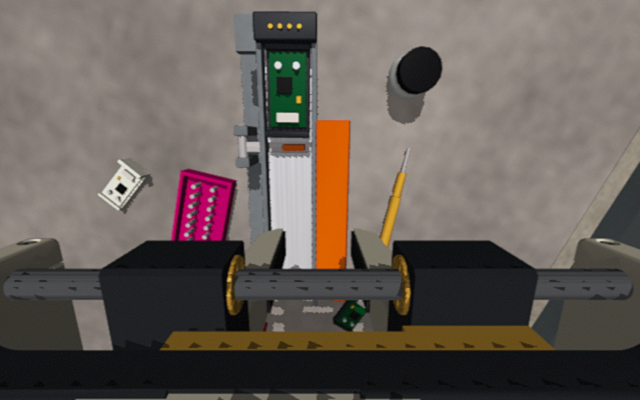

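View pics/scene7.png

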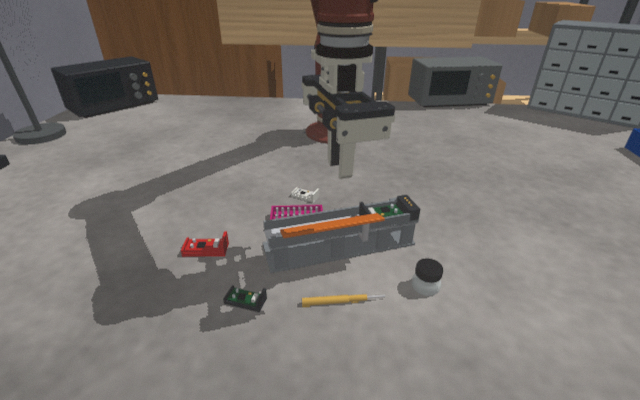

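The tray's rear wall spans x = 10.5 to 15.8 mm, and 10 to 16 is expected at home. The leaf is up at 70 mm behind it, the bar is back at about 97 mm, and nothing else has moved. I'm handing in.

```bash
python3 -c "
from workcell import ctrl
print(ctrl.sense()['time_s'],ctrl.hand_in())"
```

```text
the job is handed in; nothing more can be done
10.9 None
```

The tray is home against the end stop, the gate is shut behind it, and the job was handed in at 10.9 s. I pressed the bar down with the right fingertip at a tip height of about 66 mm. The leaf's top measured 7–10 mm below the floor before the tray crossed. The left finger then pushed the tray by its rear wall while the right one slid along the bar and held it down.

**At the end stop:** the push force rose from 11.6 to 15.6 N with no further movement. I then backed off about 30 mm with the bar still held, and lifted away.

**Last checks:**
- **Tray:** its rear wall measured x = 10.5 to 15.8 mm, where 10 to 16 is expected at home.
- **Gate:** the leaf's top is at about 70 mm, which is shut, with roughly 7 mm of clearance to the tray.
- **Bar:** it is back at about 97 mm.
- **Robot:** the wrist force is about zero and the fingers touch nothing.
- **Other objects:** by eye in the pictures, the screwdriver, bit case and screw jar have not moved.

**What disagreed:**
- The side camera could not confirm the leaf at the end, because the tray's rear wall hides it there. That check rests on the wrist camera alone.
- The arm stopped about 3 mm short of the expected home position (−0.2 against 2.5 mm). I put this down to calibration and finger width, since the force and the images both show the tray seated.

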